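# Lock the blue sieve onto the sieve stack

### The job

Pick up the blue sieve by its bar handle and stack it on the grey sieve base: lower it with its two lugs through the base's two notches until it sits down on the ring, then turn it a quarter turn clockwise (seen from above) so that it locks, with its bar pointing at the green marks. Let go of it there and leave the orange sieve standing where it is.

Things in the scene. Friction and masses are not known exactly. Their poses are not given: they have to be found in the camera images.
- blue_sieve: Loose blue sieve, about 180 g, 92 mm across, 92 tall. Origin: centre of underside, z up. Spigot 62 across, z 0-18 mm, two lugs at its foot along +x and -x (14 wide, 7 thick, tips 46 from axis); cup z 18-48; above it a bar handle along x: 94 long, 16 wide (y), z 76-92, on end legs, clear below to z 48. Pinch its middle across y. Bar lies right above the lugs; a half turn gives the same part.
- orange_sieve: Loose orange sieve, same shape as the blue one, not wanted now. Origin: centre of underside.
- sieve_base: Grey round base fixed to the table, 116 mm across, 60 tall, open top. Origin: centre of underside, z up. Its top ring has a 72 mm hole and two notches along +x and -x (28 wide, out to 51 mm from axis; white marks): lugs enter with the bar along the base's x, 5 mm play, 9 degrees. Seated, the sieve's origin is 42 mm above the base's and the cup rests on the ring.
- lock_mark (a point): One of the two green marks (the other is opposite) on the base's rim: on its +y axis, 55 mm from the axis, 60 mm above the table. Locked, the sieve's bar points along the base's y at both green marks: a quarter turn clockwise seen from above; an end stop lies about 6 degrees beyond it. Turned the other way it is stopped after about 54 degrees, not locked.

How it is judged (in metres and radians):
At the end, for the whole second after the job is handed in: The blue sieve sits upright (within 10 degrees) and at rest in the base, within 10 mm of its axis, its underside less than 48 mm above the base's underside (seated is 42 mm), and its bar within 20 degrees of the base's y axis (green marks), the lugs locked under the ring (z of blue_sieve in the frame of sieve_base below 0.048 m and horizontal distance between blue_sieve and sieve_base below 0.01 m and angle between the x axis of blue_sieve and the y axis of sieve_base, either way round below 0.35 rad and angle between blue_sieve's own z axis and vertical below 0.17 rad and linear speed of blue_sieve below 0.02 m/s); the robot touches nothing.
It fails at once if the orange sieve is moved by more than 30 mm (distance of orange_sieve from where it was at the start of the episode above 0.03 m).
It also fails if it takes over 42 s, if anything falls off the work surface, if the arm or the gripper's body presses on something with over 40 N, if the wrist force passes 120 N, or if a joint passes its speed limit or range.

### The arm

A 6-joint arm with a two-finger parallel gripper is mounted at the origin on a cart in front of the work surface, level with it; the furniture and walls round the work are solid. World frame = base frame: x ahead of the robot, y to its left, z up, the work surface at z = 0. Lengths are in m, angles in degrees, forces in N, time in s.
With the tool pointing down it reaches from about 0.35 to 0.85 m from the base axis. Payload 8.1 kg.
Tool frame: the origin (TCP) lies between the finger pads; the fingertips stand 14 mm ahead of it and the grasp point (between the pads) lies 5 mm behind it; z points along the fingers, y is the direction in which the jaws open and shut (so a half turn about z gives the same grasp; the last joint's range is limited). The gripper opens to 85 mm and grips with 20 to 120 N. Pads are 22 mm wide; open, the fingers measure 114 mm over their backs; the gripper's body (76 mm by 85 mm) begins 54 mm behind the grasp point. The pads swing forward as they close: fully open they stand 13 mm farther back than shut.
Start: joints at [64.034, 7.471, 85.268, -0, 87.261, -4.893], TCP at [0.216, 0.56, 0.245] pointing down, gripper open.
Joint ranges: [-169.43, 169.43], [-51.17, 129.36], [1.28, 143.12], [-76.62, 256.62], [0, 156.53], [-152.29, 152.29]. Speed limits (degrees/s): [136.94, 136.94, 159.86, 180, 180, 180].

### API

Orientations are given as [roll, pitch, yaw] about the fixed x, y, z axes, in that order (R = Rz(yaw) Ry(pitch) Rx(roll)).
In Python, from cell import get_obs, capture, ctrl gives the robot as it stands. The module is installed in compiled form; this text tells all that it offers.
- The arm moves only by the tool step_arm, never from a script. Its argument "plan" is a list of rows, each an object with "grip": the opening, from 0 (shut) to 1 (fully open); "slide": the shift along the world's x, y, z in cm, a list of three; "dr": the turn, a rotation vector about the world's x, y, z in rad, a list of three. In form: [{"grip": grip, "slide": [dx, dy, dz], "dr": [ax, ay, az]}, ...]. A call has 1 to 12 rows; each row shifts and turns the pose as measured when the row begins; what a row does not reach is not made up. A row lasts 1/10 s, in which the tool goes at most 50 mm and 8.59 degrees, less where a joint would pass 70% of its speed; a pose out of reach is approached as far as the arm can. A call with a gripper value outside its range is refused whole. The fingers move at their own pace and stop on an object; the grip force is fixed at half the most. Time passes only in rows, so rows that do not move let the fingers close. It gives the time, the measured TCP pose, the force and the opening at its end, in the units of the state.
- get_obs(): the state, without advancing time (a new reading comes with each control period).
- capture(name): name is "side" or "top"; returns a dict with "pixels" (400x640x3 uint8, blue, green, red), "z_map" (400x640 float32, m along the optical axis (not along the pixel's ray), 0 where there is no reading), "K" (3x3 intrinsics, pixels), "eye" and "rotation" of the camera in the world. Camera axes: x right, y down, z forward; pixel columns grow to the right and rows downward; lengths in m; the calibration is good to about 2 mm. A picture is of the moment at which its call begins.
- ctrl.job_done(): hands the job in, once; it reports no verdict.
The state is a dict: "time_s": time; "qpos": joint angles; "dq": joint speeds; "effort": joint torques, N m; "ee_pos": TCP position; "eef_rot": TCP orientation; "force": force on the tool from outside, world axes, zero at the start; "torque": the same for the moment, N m; "finger_gap": opening from 0.0 (shut) to 1.0 (fully open).
Only numpy, scipy, OpenCV 4.12 (cv2) and the standard library are available. Lean on these libraries where they do the work, as an engineer would, in place of code of your own. Each camera call takes 0.05 s, during which the arm holds its last target.

## Working session

There is one attempt and no reset: what is moved stays moved. The work goes in short steps, Python scripts to look and compute and a tool call to move; the robot and the scene stay as the last step left them, time stands still between calls to the robot, and variables do not carry over. Pictures are saved under pics/ and viewed, and the job is handed in when it is done.

Besides the shell and the picture viewer there is one more tool, called after "Call:" as name(argument=value, ...), one argument or row to a line, values as JSON. step_arm: Moves the arm, as the interface text tells. Its arguments: {"type":"object","properties":{"plan":{"type":"array"}},"required":["plan"]}

```bash
mkdir -p pics; python3 - <<'E'
from cell import get_obs,capture
import cv2,numpy as np
o=get_obs();print(o)
for n in("top","side"):
    c=capture(n);cv2.imwrite(f"pics/{n}0.png",c["pixels"]);print(n,c["K"],c["eye"],c["rotation"])
    np.savez(f"{n}0.npz",**c)
E
```

```text
{'time_s': 0.0, 'qpos': array([ 6.40331694e+01,  7.51610969e+00,  8.53316034e+01, -8.53015380e-04,
        8.72607463e+01, -4.89448703e+00]), 'dq': array([ 0.01291918, -0.01312481, -0.01043834,  0.03641116,  0.09547896,
       -0.01599711]), 'effort': array([ 7.88219004e-04, -5.69412410e+01, -5.00556958e+01, -3.47015430e-05,
        1.50467036e-02,  6.47454067e-05]), 'ee_pos': array([0.21548956, 0.55939193, 0.24421169]), 'eef_rot': array([-1.79891863e+02, -8.40500971e-03,  1.58927690e+02]), 'force': array([ 0.10402752, -0.42181567, -0.71146738]), 'torque': array([-0.00489096,  0.00448413, -0.01169645]), 'finger_gap': 1.0008502193458086}
top [[499.95038808   0.         324.58127422]
 [  0.         499.95038808 201.2555107 ]
 [  0.           0.           1.        ]] [0.43625996 0.19664423 0.91088263] [-1.74710965e+02 -3.33020353e-02 -9.10979001e+01]
side [[408.11735172   0.         315.10473319]
 [  0.         408.11735172 203.99927641]
 [  0.           0.           1.        ]] [ 0.58214675 -0.64202966  0.42454685] [-113.70725683    0.78563926    3.55648225]
```

View pics/top0.png

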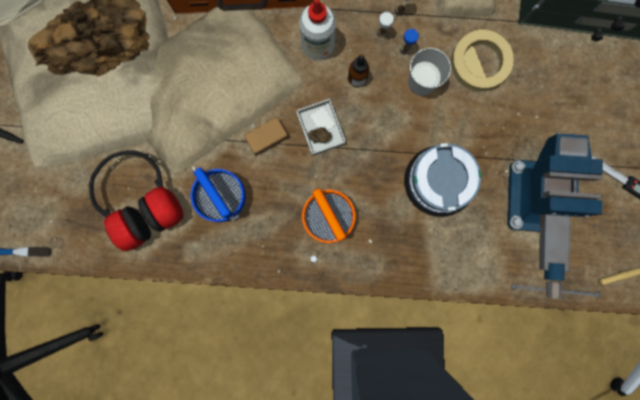

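View pics/side0.png

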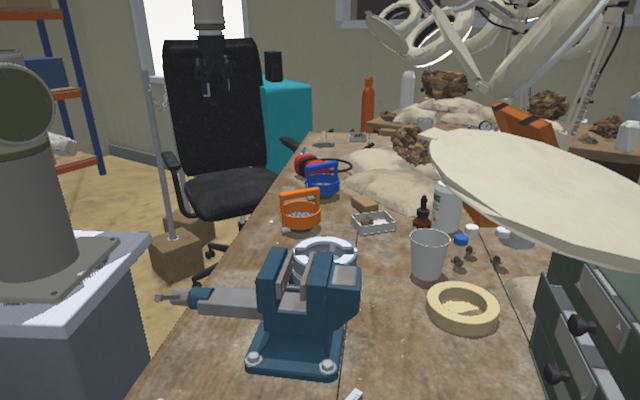

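```bash
cat > h.py <<'E'
import numpy as np,cv2
from scipy.spatial.transform import Rotation as R
def rot(c): return R.from_euler('xyz',np.array(c["rotation"]),degrees=True).as_matrix()
def plane(c,uv,z):
    uv=np.atleast_2d(np.asarray(uv,float));d=np.c_[uv,np.ones(len(uv))]@np.linalg.inv(c["K"]).T@rot(c).T
    e=np.array(c["eye"]);return e+d*((z-e[2])/d[:,2])[:,None]
def proj(c,P):
    q=(np.atleast_2d(P)-np.array(c["eye"]))@rot(c)@np.array(c["K"]).T
    return q[:,:2]/q[:,2:]
def cloud(c,m):
    v,u=np.nonzero(m&(c["z_map"]>0));z=c["z_map"][v,u]
    return (np.c_[u,v,np.ones(len(u))]@np.linalg.inv(c["K"]).T*z[:,None])@rot(c).T+np.array(c["eye"])
E
python3 - <<'E'
from h import *
c=dict(np.load("top0.npz"));im=c["pixels"];hsv=cv2.cvtColor(im,cv2.COLOR_BGR2HSV)
# table check
for uv in[(380,240),(270,170),(450,250)]:
    m=np.zeros(im.shape[:2],bool);m[uv[1]-2:uv[1]+3,uv[0]-2:uv[0]+3]=1;print(uv,cloud(c,m).mean(0).round(4))
def bar(name,m):
    P=cloud(c,m);print(name,len(P),np.percentile(P[:,2],[5,50,95]).round(4))
    v,u=np.nonzero(m);p=cloud(c,m);top=p[:,2]>.084
    vu=np.c_[u,v][c["z_map"][v,u]>0][top].astype(np.float32)
    Q=plane(c,vu,.092)[:,:2]
    r=cv2.minAreaRect((Q*1000).astype(np.float32));b=cv2.boxPoints(r);print(" rect",np.round(r[0],1),np.round(r[1],1),r[2])
    w=np.linalg.eigh(np.cov(Q.T))[1][:,1];print(" mean",Q.mean(0).round(4),"axis deg",np.degrees(np.arctan2(w[1],w[0])).round(1),len(Q))
H,S,V=[hsv[...,i] for i in range(3)]
reg=lambda x0,x1,y0,y1:(np.add.outer(np.zeros(400),np.arange(640))>=x0)&(np.arange(640)[None]<=x1)&(np.arange(400)[:,None]>=y0)&(np.arange(400)[:,None]<=y1)
bar("blue",(H>100)&(H<130)&(S>100)&reg(185,252,160,225))
bar("orange",(H>4)&(H<20)&(S>150)&reg(295,362,183,248))
m=reg(400,490,135,222);P=cloud(c,m);t=P[:,2]>.05
print("base z",np.percentile(P[t][:,2],[5,50,95]).round(4))
g=(H>40)&(H<85)&(S>60)&m;print("green",np.argwhere(g)[:, ::-1].tolist()[:40])
for n,(x0,x1,y0,y1) in dict(base=(400,490,135,222),blue=(180,260,155,235)).items():
    cv2.imwrite(f"pics/{n}z.png",cv2.resize(im[y0:y1,x0:x1],None,fx=6.5,fy=6.5,interpolation=cv2.INTER_CUBIC))
E
```

```text
(380, 240) [0.4479 0.0953 0.0012]
(270, 170) [0.5798 0.2936 0.0016]
(450, 250) [ 0.4275 -0.031   0.0009]
blue 1316 [0.0221 0.0506 0.095 ]
 rect [530.1 380.6] [94.5 16.5] 32.53160095214844
 mean [0.5298 0.3804] axis deg -147.4 556
orange 1119 [0.0013 0.0516 0.095 ]
 rect [490.3 188.9] [93.3 16. ] 27.014707565307617
 mean [0.4902 0.1888] axis deg -152.8 540
base z [0.0577 0.0613 0.0638]
green [[479, 170], [479, 171], [480, 171], [479, 172], [480, 172], [479, 173], [480, 173], [481, 173], [479, 174], [480, 174], [481, 174], [479, 175], [480, 175], [481, 175], [480, 176], [414, 177], [415, 177], [414, 178], [415, 178], [416, 178], [414, 179], [415, 179], [416, 179], [414, 180], [415, 180], [416, 180], [414, 181], [415, 181], [416, 181], [414, 182], [415, 182], [416, 182]]
```

View pics/basez.png

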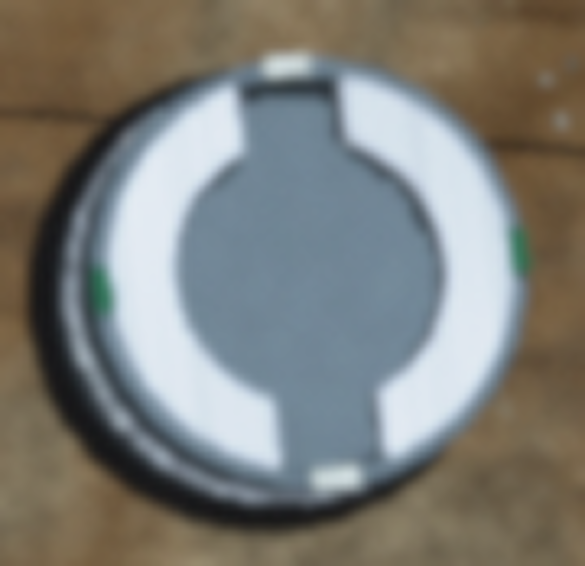

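View pics/bluez.png

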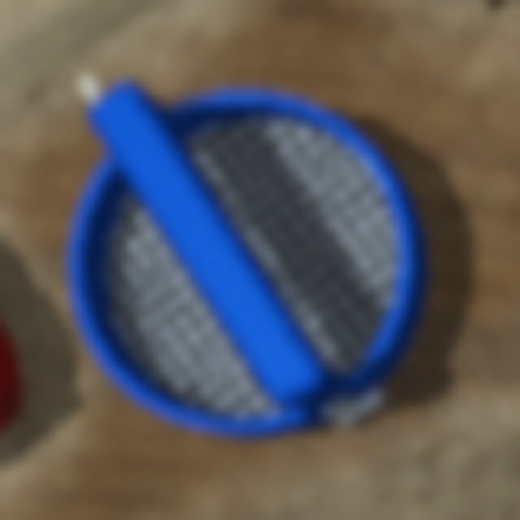

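```bash
python3 - <<'E'
from h import *
c=dict(np.load("top0.npz"));im=c["pixels"];hsv=cv2.cvtColor(im,cv2.COLOR_BGR2HSV)
H,S,V=[hsv[...,i].astype(int) for i in range(3)]
m=np.zeros((400,640),bool);m[135:222,400:490]=1
g=(H>40)&(H<85)&(S>60)&m
n,l,st,ce=cv2.connectedComponentsWithStats(g.astype(np.uint8))
G=[]
for i in range(1,n):
    if st[i,4]>4: p=plane(c,ce[i],.06)[0];G.append(p);print("green",ce[i],st[i,4],p.round(4))
G=np.array(G);d=G[1]-G[0];print("mid",G.mean(0).round(4),"sep",np.linalg.norm(d),"ang",np.degrees(np.arctan2(d[1],d[0])))
w=[(400+286/6.5-.5,135+67/6.5-.5),(400+336/6.5-.5,135+477/6.5-.5)]
W=plane(c,w,.06);d=W[0]-W[1];print("white",W.round(4),W.mean(0).round(4),"sep",np.linalg.norm(d),"ang",np.degrees(np.arctan2(d[1],d[0])))
# white ring: bright circle
P=cloud(c,m)
v,u=np.nonzero(m&(c["z_map"]>0));t=(P[:,2]>.055)
k=np.zeros((400,640),np.uint8);k[v[t],u[t]]=255
cn=max(cv2.findContours(k,cv2.RETR_EXTERNAL,cv2.CHAIN_APPROX_NONE)[0],key=cv2.contourArea)
(X,Y),r=cv2.minEnclosingCircle((plane(c,cn[:,0],.06)[:,:2]*1000).astype(np.float32));print("circle",X,Y,r)
A=cloud(c,np.ones((400,640),bool))
for nm,x0,y0 in(("blue",.53,.3805),("base",G[:,0].mean(),G[:,1].mean())):
    r=np.hypot(A[:,0]-x0,A[:,1]-y0)
    for a in range(0,360,30):
        th=np.degrees(np.arctan2(A[:,1]-y0,A[:,0]-x0))%360
        s=(abs((th-a+180)%360-180)<15)
        print(nm,a,[round(float(A[s&(r>q)&(r<q+.02),2].max()),3) if (s&(r>q)&(r<q+.02)).any() else None for q in np.arange(.06,.2,.02)])
c=dict(np.load("side0.npz"));p=proj(c,[[*G.mean(0)[:2],.06],[.53,.3805,.092],[.49,.189,.092]]);print(p)
E
```

```text
green [479.8 173.2] 15 [ 0.5583 -0.073   0.06  ]
green [414.94117647 179.64705882] 17 [0.5493 0.0389 0.06  ]
mid [ 0.5538 -0.0171  0.06  ] sep 0.11221294454133374 ang 94.62001164321329
white [[ 0.609  -0.0126  0.06  ]
 [ 0.4995 -0.0213  0.06  ]] [ 0.5543 -0.017   0.06  ] sep 0.10982342232942761 ang 4.513496694984887
circle 553.2010498046875 -16.03476905822754 58.528167724609375
blue 0 [0.006, 0.033, 0.038, 0.042, 0.046, 0.05, 0.053, 0.052]
blue 30 [0.007, 0.034, 0.039, 0.045, 0.047, 0.449, 0.448, 0.432]
blue 60 [0.006, 0.025, 0.042, 0.041, 0.041, 0.442, 0.042, 0.047]
blue 90 [0.066, 0.071, 0.071, 0.069, 0.068, 0.071, 0.07, 0.043]
blue 120 [0.066, 0.071, 0.07, 0.067, 0.071, 0.072, 0.07, 0.007]
blue 150 [0.005, 0.005, 0.006, 0.007, 0.006, 0.007, 0.005, 0.002]
blue 180 [0.005, 0.006, 0.006, 0.006, 0.005, 0.004, None, None]
blue 210 [0.006, 0.006, 0.007, 0.006, 0.006, 0.007, 0.005, 0.005]
blue 240 [0.007, 0.006, 0.006, 0.007, 0.053, 0.052, 0.093, 0.097]
blue 270 [0.006, 0.006, 0.006, 0.006, 0.053, 0.096, 0.097, 0.098]
blue 300 [0.006, 0.006, 0.005, 0.023, 0.029, 0.027, 0.026, 0.03]
blue 
[... 229 characters left out ...]
7, 0.007, 0.027, 0.027]
base 90 [0.012, 0.005, 0.005, 0.005, 0.006, 0.053, 0.053, 0.096]
base 120 [0.039, 0.006, 0.006, 0.006, 0.007, 0.052, 0.053, 0.098]
base 150 [0.012, 0.006, 0.006, 0.007, 0.007, 0.006, 0.007, 0.006]
base 180 [0.01, 0.006, 0.007, 0.006, 0.007, 0.006, 0.006, 0.007]
base 210 [0.01, 0.006, 0.005, 0.006, 0.007, 0.006, 0.007, 0.088]
base 240 [0.01, 0.005, 0.008, 0.144, 0.148, 0.149, 0.149, 0.149]
base 270 [0.004, 0.007, 0.006, 0.145, 0.146, 0.148, 0.146, 0.148]
base 300 [0.004, 0.005, 0.006, 0.006, 0.006, 0.136, 0.135, 0.129]
base 330 [0.004, 0.006, 0.006, 0.006, 0.006, 0.006, 0.03, 0.029]
[[323.88488917 250.59371117]
 [321.17960922 163.10529724]
 [298.82020576 190.00193174]]
```

```bash
python3 - <<'E'
from h import *
c=dict(np.load("top0.npz"))
A=cloud(c,np.ones((400,640),bool));t=A[:,2]>.12
b=np.round(A[t]*20)/20
u,n=np.unique(b[:,:2],axis=0,return_counts=True)
for x in u:
    s=(b[:,:2]==x).all(1);
    if s.sum()>8: print(x,s.sum(),A[t][s][:,2].min().round(2),A[t][s][:,2].max().round(2),proj(c,A[t][s].mean(0)).round(0)[0])
E
```

```text
[ 0.5  -0.25] 97 0.12 0.15 [599. 204.]
[ 0.5 -0.2] 731 0.12 0.15 [580. 204.]
[ 0.5  -0.15] 488 0.12 0.15 [553. 202.]
[ 0.55 -0.25] 188 0.12 0.15 [598. 169.]
[ 0.55 -0.2 ] 800 0.12 0.15 [577. 167.]
[ 0.55 -0.15] 415 0.12 0.15 [552. 167.]
[ 0.6  -0.25] 24 0.13 0.13 [589. 145.]
[ 0.6 -0.2] 646 0.12 0.14 [572. 144.]
[ 0.6  -0.15] 95 0.12 0.13 [555. 147.]
[0.65 0.5 ] 285 0.43 0.45 [10. 15.]
[0.7 0.5] 360 0.41 0.44 [20.  4.]
[0.7  0.55] 18 0.4 0.42 [2. 1.]
[0.75 0.55] 45 0.12 0.13 [95. 46.]
[0.75 0.6 ] 298 0.12 0.14 [67. 48.]
[0.75 0.65] 244 0.12 0.13 [46. 49.]
[ 0.8 -0.3] 235 0.12 0.16 [625.   6.]
[ 0.8  -0.25] 38 0.12 0.13 [605.   4.]
[0.8 0.2] 338 0.12 0.17 [317.  13.]
[0.8  0.55] 209 0.12 0.13 [95. 28.]
[0.8 0.6] 867 0.12 0.14 [72. 29.]
[0.8  0.65] 303 0.12 0.14 [43. 37.]
[ 0.85 -0.25] 115 0.12 0.14 [593.   2.]
[ 0.85 -0.2 ] 14 0.12 0.13 [572.   0.]
[0.85 0.2 ] 18 0.13 0.14 [317.   4.]
[0.85 0.55] 44 0.12 0.13 [93. 11.]
[0.85 0.6 ] 67 0.12 0.13 [80. 11.]
```

Call:
step_arm(
  plan=[
    {"grip":0.5,"slide":[3.9,-2.2,0],"dr":[0,0,0.117]},
    {"grip":0.5,"slide":[3.9,-2.2,0],"dr":[0,0,0.117]},
    {"grip":0.5,"slide":[3.9,-2.2,0],"dr":[0,0,0.117]},
    {"grip":0.5,"slide":[3.9,-2.2,0],"dr":[0,0,0.117]},
  ],
)

```text
time_s: 0.5
ee_pos: [0.3693, 0.4708, 0.242]
eef_rot: [-179.8, -0.2, -172.9]
force: [-0.0, 0.6, -0.2]
finger_gap: 0.504
```

```bash
python3 - <<'E'
from h import *
c=dict(np.load("side0.npz"))
m=np.zeros((400,640),bool);m[150:250,470:640]=1
A=cloud(c,m);print(np.percentile(A,[1,50,99],axis=0).round(2))
m[:]=0;m[0:85,365:560]=1
A=cloud(c,m);A=A[A[:,1]<1];print(len(A),np.percentile(A,[1,25,50,75,99],axis=0).round(2))
A=cloud(c,np.ones((400,640),bool));s=(A[:,2]>.2)&(A[:,0]>.3)&(A[:,0]<.9)&(A[:,1]<.8);
u,n=np.unique(np.round(A[s]*10)/10,axis=0,return_counts=True)
for x,k in zip(u,n):
    if k>25: print(x,k)
E
```

```text
[[ 0.65 -0.48 -0.07]
 [ 0.7  -0.42  0.34]
 [ 1.61  0.85  0.35]]
9348 [[ 0.66 -0.04  0.33]
 [ 0.79 -0.01  0.37]
 [ 0.84  0.48  0.4 ]
 [ 0.88  0.63  0.42]
 [ 1.2   0.98  0.48]]
[ 0.6 -0.5  0.3] 112
[ 0.6 -0.4  0.3] 647
[ 0.6 -0.4  0.4] 1147
[ 0.7 -0.5  0.3] 6178
[ 0.7 -0.4  0.3] 8626
[ 0.7 -0.4  0.4] 1247
[ 0.7 -0.3  0.3] 239
[ 0.7 -0.3  0.4] 134
[0.7 0.  0.4] 161
[0.7 0.1 0.4] 209
[0.7 0.5 0.4] 556
[0.7 0.6 0.3] 32
[0.7 0.6 0.4] 334
[ 0.8 -0.4  0.2] 115
[ 0.8 -0.4  0.3] 680
[ 0.8 -0.3  0.2] 884
[0.8 0.  0.3] 616
[ 0.8 -0.   0.4] 1596
[0.8 0.1 0.3] 224
[0.8 0.1 0.4] 360
[0.8 0.2 0.4] 36
[0.8 0.4 0.5] 194
[0.8 0.5 0.3] 306
[0.8 0.5 0.4] 378
[0.8 0.6 0.3] 86
[0.8 0.6 0.4] 170
[0.8 0.7 0.4] 434
[ 0.9 -0.3  0.2] 108
[ 0.9 -0.   0.3] 153
[ 0.9 -0.   0.4] 2316
[0.9 0.1 0.4] 167
[0.9 0.4 0.5] 120
[0.9 0.5 0.4] 296
[0.9 0.6 0.4] 93
[0.9 0.6 0.5] 66
```

Call:
step_arm(
  plan=[
    {"grip":0.45,"slide":[3.9,-2.2,-0.5],"dr":[0,0,0.117]},
    {"grip":0.45,"slide":[3.9,-2.2,-0.5],"dr":[0,0,0.117]},
    {"grip":0.45,"slide":[3.9,-2.2,-0.5],"dr":[0,0,0.117]},
    {"grip":0.45,"slide":[3.9,-2.2,-0.5],"dr":[0,0,0.1]},
  ],
)

```text
time_s: 0.9
ee_pos: [0.5304, 0.3782, 0.2205]
eef_rot: [-179.8, -0.3, -145.8]
force: [0.1, 0.0, -0.2]
finger_gap: 0.453
```

Call:
step_arm(
  plan=[
    {"grip":0.45,"slide":[0,0.2,-3.5],"dr":[0,0,-0.03]},
    {"grip":0.45,"slide":[0,0,-3.5],"dr":[0,0,0]},
    {"grip":0.45,"slide":[0,0,-2],"dr":[0,0,0]},
    {"grip":0.45,"slide":[0,0,0],"dr":[0,0,0]},
  ],
)

```text
time_s: 1.3
ee_pos: [0.5361, 0.3732, 0.1251]
eef_rot: [-179.7, -0.4, -147.8]
force: [-0.6, -0.2, -0.5]
finger_gap: 0.448
```

```bash
python3 - <<'E'
from h import *
from cell import capture,get_obs
c=capture("side");cv2.imwrite("pics/s1.png",cv2.resize(c["pixels"][60:260,200:440],None,fx=3,fy=3))
print(get_obs()["qpos"])
E
```

```text
[ 30.52019877  20.47661619  82.7251408   -0.32460905  77.09890408
 -91.57199015]
```

View pics/s1.png

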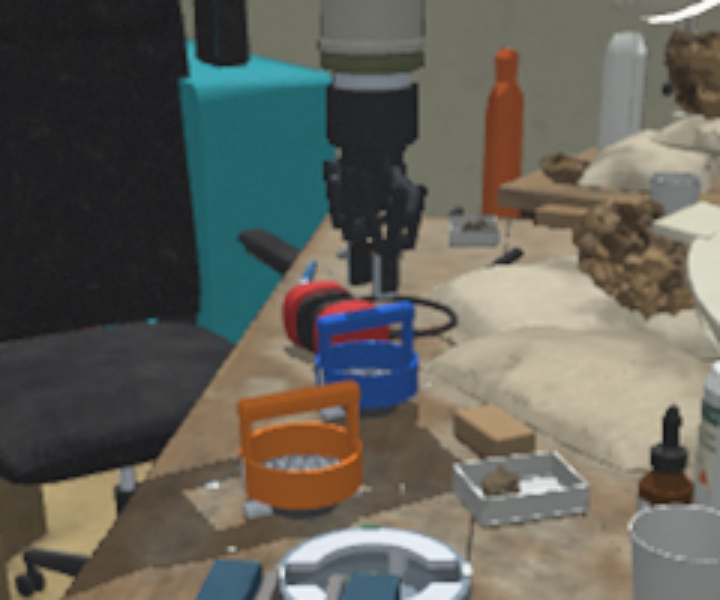

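Call:
step_arm(
  plan=[
    {"grip":0.45,"slide":[-0.6,0.75,0],"dr":[-0.004,-0.004,0.005]},
    {"grip":0.45,"slide":[0,0,0],"dr":[0,0,0]},
  ],
)

```text
time_s: 1.55
ee_pos: [0.5309, 0.3824, 0.1292]
eef_rot: [-179.4, -0.1, -147.5]
force: [-0.0, 0.5, 0.1]
finger_gap: 0.452
```

```bash
python3 - <<'E'
from h import *
from cell import capture,get_obs
c=capture("top");im=c["pixels"]
cv2.imwrite("pics/t1.png",cv2.resize(im[120:260,140:380],None,fx=3,fy=3))
p=get_obs()["ee_pos"];print(p,proj(c,p))
E
```

```text
[0.53173602 0.38215957 0.12987246] [[205.15730588 188.8343974 ]]
```

View pics/t1.png

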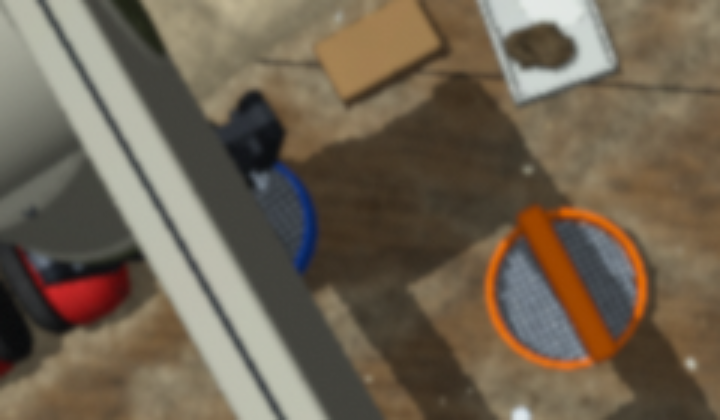

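Call:
step_arm(
  plan=[
    {"grip":0.45,"slide":[-0.1,-0.1,-1.5],"dr":[0,0,0]},
    {"grip":0.45,"slide":[0,0,-1.5],"dr":[0,0,0]},
    {"grip":0.45,"slide":[0,0,0],"dr":[0,0,0]},
  ],
)

```text
time_s: 1.9
ee_pos: [0.5316, 0.3827, 0.1008]
eef_rot: [-179.3, 0.3, -147.4]
force: [0.2, -0.5, -0.8]
finger_gap: 0.448
```

Call:
step_arm(
  plan=[
    {"grip":0.45,"slide":[-0.15,-0.2,-1.1],"dr":[-0.008,-0.008,0]},
    {"grip":0.45,"slide":[0,0,-1.1],"dr":[0,0,0]},
    {"grip":0.45,"slide":[0,0,0],"dr":[0,0,0]},
  ],
)

```text
time_s: 2.2
ee_pos: [0.5295, 0.38, 0.0759]
eef_rot: [-178.6, 0.4, -147.5]
force: [-0.5, 0.7, -0.4]
finger_gap: 0.452
```

Call:
step_arm(
  plan=[
    {"grip":0.45,"slide":[0,0,0.2],"dr":[0.017,0.019,0]},
    {"grip":0.45,"slide":[0,0,0],"dr":[0,0,0]},
  ],
)

```text
time_s: 2.4
ee_pos: [0.5291, 0.38, 0.0775]
eef_rot: [179.8, -0.1, -147.4]
force: [0.0, -0.9, 0.2]
finger_gap: 0.448
```

Call:
step_arm(
  plan=[
    {"grip":0.1,"slide":[0.05,0,0],"dr":[0,0,0]},
    {"grip":0,"slide":[0,0,0],"dr":[0,0,0]},
    {"grip":0,"slide":[0,0,0],"dr":[0,0,0]},
    {"grip":0,"slide":[0,0,0],"dr":[0,0,0]},
    {"grip":0,"slide":[0,0,0],"dr":[0,0,0]},
    {"grip":0,"slide":[0,0,0],"dr":[0,0,0]},
  ],
)

```text
time_s: 3.0
ee_pos: [0.5304, 0.3798, 0.0783]
eef_rot: [179.8, -0.1, -147.5]
force: [-0.1, 0.4, -1.6]
finger_gap: 0.178
```

Call:
step_arm(
  plan=[
    {"grip":0,"slide":[0,0,1.5],"dr":[0,0,0]},
    {"grip":0,"slide":[0,0,2.5],"dr":[0,0,0]},
    {"grip":0,"slide":[0,0,3],"dr":[0,0,0]},
    {"grip":0,"slide":[0,0,3],"dr":[0,0,0]},
    {"grip":0,"slide":[0,0,2.5],"dr":[0,0,0]},
    {"grip":0,"slide":[0,0,0],"dr":[0,0,0]},
  ],
)

```text
time_s: 3.6
ee_pos: [0.5285, 0.3791, 0.2115]
eef_rot: [179.8, -0.1, -147.5]
force: [1.5, 0.9, -0.5]
finger_gap: 0.178
```

Call:
step_arm(
  plan=[
    {"grip":0,"slide":[0.2,-2.5,0],"dr":[0,0,-0.03]},
    {"grip":0,"slide":[0.2,-3.3,0],"dr":[0,0,-0.04]},
    {"grip":0,"slide":[0.2,-3.3,0],"dr":[0,0,-0.04]},
    {"grip":0,"slide":[0.2,-3.3,0],"dr":[0,0,-0.04]},
    {"grip":0,"slide":[0.2,-3.3,0],"dr":[0,0,-0.04]},
    {"grip":0,"slide":[0.2,-3.3,0],"dr":[0,0,-0.04]},
    {"grip":0,"slide":[0.2,-3.3,0],"dr":[0,0,-0.04]},
    {"grip":0,"slide":[0.2,-3.3,0],"dr":[0,0,-0.04]},
    {"grip":0,"slide":[0.2,-3.3,0],"dr":[0,0,-0.04]},
    {"grip":0,"slide":[0.2,-3.3,0],"dr":[0,0,-0.04]},
  ],
)

```text
time_s: 4.6
ee_pos: [0.5431, 0.0498, 0.2043]
eef_rot: [179.7, -0.4, -170.2]
force: [0.5, -1.5, -2.7]
finger_gap: 0.174
```

Call:
step_arm(
  plan=[
    {"grip":0,"slide":[0.4,-2.5,0],"dr":[0,0,-0.03]},
    {"grip":0,"slide":[0.4,-2,0],"dr":[0,0,-0.03]},
    {"grip":0,"slide":[0.3,-1,0],"dr":[0,0,-0.02]},
    {"grip":0,"slide":[0,0,0],"dr":[0,0,0]},
    {"grip":0,"slide":[0,0,0],"dr":[0,0,0]},
  ],
)

```text
time_s: 5.1
ee_pos: [0.5519, -0.011, 0.2001]
eef_rot: [179.7, -0.7, -175.3]
force: [-0.5, 0.5, -1.7]
finger_gap: 0.174
```

```bash
python3 - <<'E'
from h import *
from cell import capture,get_obs
for n in("top","side"):
    c=capture(n);im=c["pixels"];np.savez(n+"2.npz",**c)
    if n=="top":cv2.imwrite("pics/t2.png",cv2.resize(im[100:260,360:600],None,fx=3,fy=3))
    else: cv2.imwrite("pics/s2.png",cv2.resize(im[100:300,220:460],None,fx=3,fy=3))
o=get_obs();print(o["ee_pos"],o["eef_rot"],o["qpos"])
E
```

```text
[ 0.55189158 -0.01049299  0.20024867] [ 179.69826373   -0.68072419 -175.26006149] [  -6.51543792    2.17232355   95.60439811    0.16431381   82.94982962
 -101.27478553]
```

View pics/t2.png

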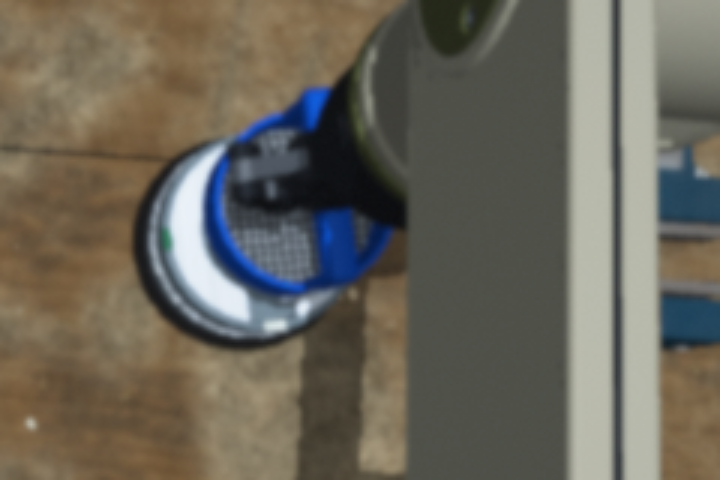

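View pics/s2.png

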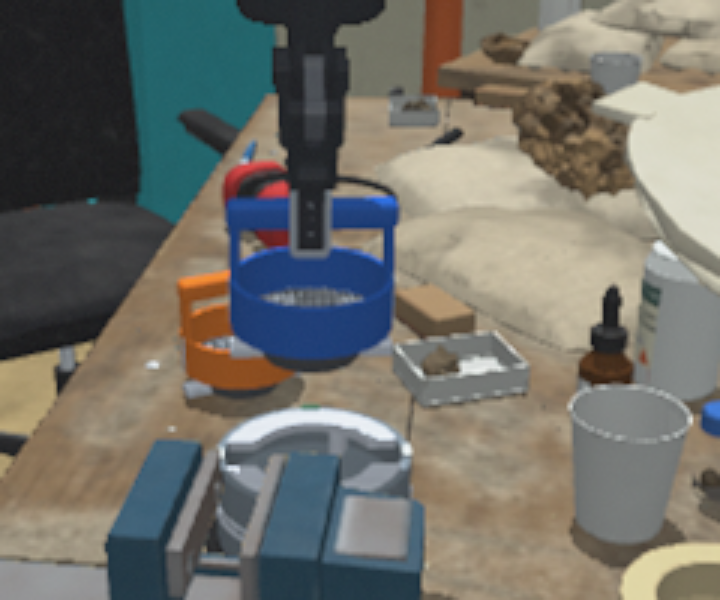

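```bash
python3 - <<'E'
from h import *
c=dict(np.load("side2.npz"));im=c["pixels"];hsv=cv2.cvtColor(im,cv2.COLOR_BGR2HSV)
m=((hsv[...,0]>100)&(hsv[...,0]<130)&(hsv[...,1]>120))
m[:,:290]=0;m[:,358:]=0;m[:160]=0;m[176:]=0
A=cloud(c,m);print(len(A),A.min(0).round(4),A.max(0).round(4))
v,u=np.nonzero(m);print(u.min(),u.max(),v.min(),v.max())
a=np.radians(4.74);d=np.array([np.cos(a),np.sin(a),0]);p=np.array([.5519,-.0105,.200]);n=np.array([-d[1],d[0],0])
for s in(-1,1):
    for w in(-1,1): print(s,w,proj(c,[p+s*.047*d+w*.008*n+[0,0,.0137],p+s*.047*d+w*.008*n+[0,0,-.0023]]).round(1).tolist())
E
```

```text
408 [ 0.443  -0.0241  0.0281] [0.5998 0.5276 0.216 ]
295 352 165 175
-1 -1 [[293.4, 168.5], [293.7, 177.9]]
-1 1 [[293.6, 165.3], [294.0, 174.5]]
1 -1 [[351.8, 167.3], [351.6, 176.7]]
1 1 [[350.8, 164.2], [350.6, 173.4]]
```

```bash
python3 - <<'E'
from h import *
c=dict(np.load("side0.npz"));im=c["pixels"];hsv=cv2.cvtColor(im,cv2.COLOR_BGR2HSV)
H,S,V=[hsv[...,i].astype(int) for i in range(3)]
g=(H>40)&(H<85)&(S>60);g[:225]=0;g[250:]=0;g[:,:290]=0;g[:,360:]=0
print(np.argwhere(g)[:,::-1].mean(0),g.sum(),proj(c,[.5493,.0389,.06]))
cv2.imwrite("pics/s0z.png",cv2.resize(im[225:285,280:370],None,fx=8,fy=8,interpolation=cv2.INTER_CUBIC))
a=np.radians(4.55);d=np.array([np.cos(a),np.sin(a),0])
C=np.array([.554,-.017,.06]);print(proj(c,[C-.058*d,C+.058*d,C]))
# blue in side0
b=(H>100)&(H<130)&(S>120);b[:155]=0;b[200:]=0;b[:,:300]=0;b[:,345:]=0
v,u=np.nonzero(b);print("blue",u.min(),u.max(),v.min(),v.max())
a=np.radians(32.5);d=np.array([np.cos(a),np.sin(a),0]);n=np.array([-d[1],d[0],0])
p=np.array([.53,.3805,.092]);print(proj(c,[p+s*.047*d+w*.008*n for s in(-1,1) for w in(-1,1)]).round(1).tolist())
E
```

```text
[323. 235.] 5 [[322.75928001 235.54351841]]
[[291.07878441 251.2635548 ]
 [356.86599473 249.90065728]
 [323.99987912 250.58153654]]
blue 305 338 160 195
[[306.8, 166.9], [303.9, 165.2], [338.0, 161.0], [334.9, 159.5]]
```

View pics/s0z.png

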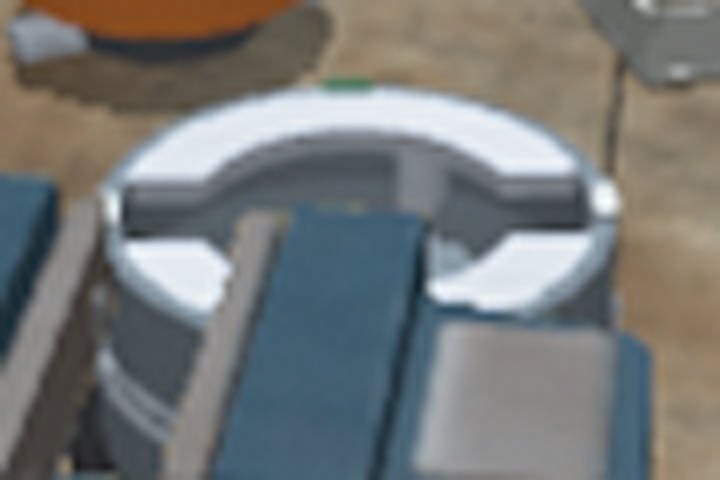

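Call:
step_arm(
  plan=[
    {"grip":0,"slide":[0.1,-0.65,0],"dr":[-0.004,-0.012,-0.003]},
    {"grip":0,"slide":[0,0,-1.5],"dr":[0,0,0]},
    {"grip":0,"slide":[0,0,-1.5],"dr":[0,0,0]},
    {"grip":0,"slide":[0,0,-1],"dr":[0,0,0]},
    {"grip":0,"slide":[0,0,0],"dr":[0,0,0]},
    {"grip":0,"slide":[0,0,0],"dr":[0,0,0]},
  ],
)

```text
time_s: 5.8
ee_pos: [0.5516, -0.0145, 0.155]
eef_rot: [180.0, -0.1, -175.2]
force: [0.1, 0.1, -0.8]
finger_gap: 0.176
```

Call:
step_arm(
  plan=[
    {"grip":0,"slide":[0.2,-0.3,-0.4],"dr":[0,0,-0.004]},
    {"grip":0,"slide":[0,0,0],"dr":[0,0,0]},
  ],
)

```text
time_s: 6.0
ee_pos: [0.5539, -0.0176, 0.1509]
eef_rot: [180.0, -0.1, -175.4]
force: [-0.1, -0.4, -2.3]
finger_gap: 0.178
```

```bash
python3 - <<'E'
from h import *
from cell import capture,get_obs
for n in("top","side"):
    c=capture(n);im=c["pixels"];np.savez(n+"3.npz",**c)
    if n=="top":cv2.imwrite("pics/t3.png",cv2.resize(im[130:230,380:500],None,fx=6,fy=6))
    else: cv2.imwrite("pics/s3.png",cv2.resize(im[160:280,270:390],None,fx=5,fy=5))
o=get_obs();print(o["ee_pos"],o["eef_rot"])
E
```

```text
[ 0.554146   -0.0174301   0.15158201] [ 1.79948894e+02 -2.62445381e-02 -1.75407218e+02]
```

View pics/t3.png

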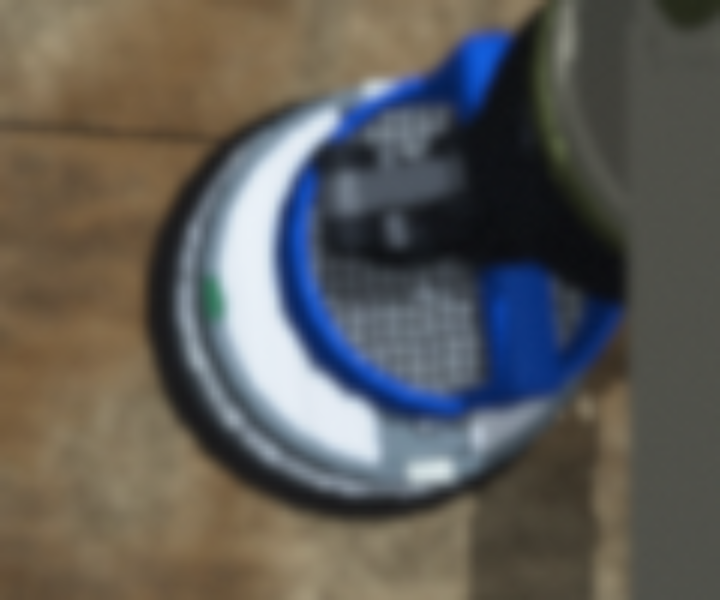

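View pics/s3.png

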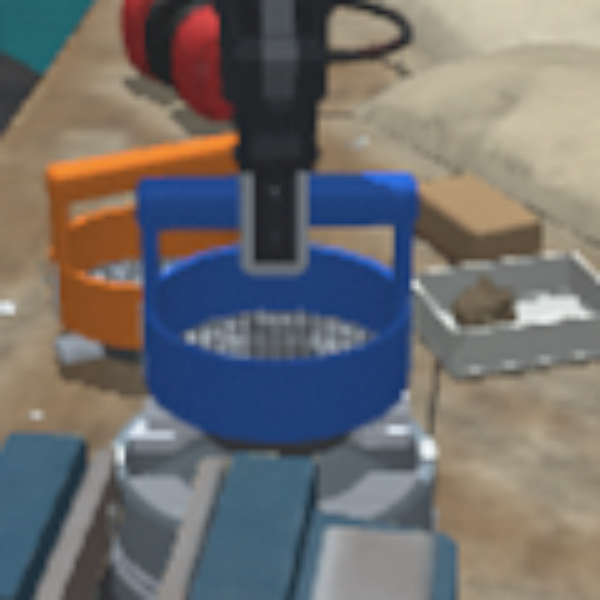

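Call:
step_arm(
  plan=[
    {"grip":0,"slide":[-0.05,0,-0.6],"dr":[0,0,0]},
    {"grip":0,"slide":[0,0,-0.6],"dr":[0,0,0]},
    {"grip":0,"slide":[0,0,0],"dr":[0,0,0]},
  ],
)

```text
time_s: 6.4
ee_pos: [0.5543, -0.0176, 0.1396]
eef_rot: [180.0, 0.1, -175.4]
force: [-0.8, 0.0, -2.3]
finger_gap: 0.174
```

Call:
step_arm(
  plan=[
    {"grip":0,"slide":[-0.05,0,-0.5],"dr":[0,0,0]},
    {"grip":0,"slide":[0,0,-0.4],"dr":[0,0,0]},
    {"grip":0,"slide":[0,0,0],"dr":[0,0,0]},
  ],
)

```text
time_s: 6.7
ee_pos: [0.5535, -0.0175, 0.1296]
eef_rot: [180.0, 0.1, -175.4]
force: [-0.3, -0.6, -1.4]
finger_gap: 0.176
```

Call:
step_arm(
  plan=[
    {"grip":0,"slide":[0,0,-0.4],"dr":[0,0,0]},
    {"grip":0,"slide":[0,0,-0.3],"dr":[0,0,0]},
    {"grip":0,"slide":[0,0,-0.2],"dr":[0,0,0]},
    {"grip":0,"slide":[0,0,0],"dr":[0,0,0]},
  ],
)

```text
time_s: 7.1
ee_pos: [0.5539, -0.0174, 0.1203]
eef_rot: [180.0, 0.1, -175.4]
force: [-0.9, 0.3, 0.3]
finger_gap: 0.18
```

Call:
step_arm(
  plan=[
    {"grip":0,"slide":[0,0,-0.15],"dr":[0,0,0]},
    {"grip":0,"slide":[0,0,0],"dr":[0,0,0]},
  ],
)

```text
time_s: 7.3
ee_pos: [0.5545, -0.0171, 0.1205]
eef_rot: [180.0, 0.2, -175.4]
force: [-0.6, -0.3, -2.3]
finger_gap: 0.171
```

Call:
step_arm(
  plan=[
    {"grip":0,"slide":[0,0,-0.2],"dr":[0,0,0]},
    {"grip":0,"slide":[0,0,-0.2],"dr":[0,0,0]},
  ],
)

```text
time_s: 7.5
ee_pos: [0.5557, -0.0164, 0.1199]
eef_rot: [179.9, 0.3, -175.4]
force: [-10.4, 2.4, 18.9]
finger_gap: 0.176
```

Call:
step_arm(
  plan=[
    {"grip":0,"slide":[-0.15,-0.05,0.15],"dr":[0,0,0]},
    {"grip":0,"slide":[0,0,0],"dr":[0,0,-0.08]},
    {"grip":0,"slide":[0,0,0],"dr":[0,0,-0.1]},
  ],
)

```text
time_s: 7.8
ee_pos: [0.5545, -0.0172, 0.1218]
eef_rot: [180.0, 0.4, 174.1]
force: [-0.3, 0.9, -2.7]
finger_gap: 0.174
```

Call:
step_arm(
  plan=[
    {"grip":0,"slide":[0,0,-0.1],"dr":[0,0,-0.1]},
    {"grip":0,"slide":[0,0,0],"dr":[0,0,-0.1]},
    {"grip":0,"slide":[0,0,0],"dr":[0,0,-0.1]},
    {"grip":0,"slide":[0,0,0],"dr":[0,0,0]},
  ],
)

```text
time_s: 8.2
ee_pos: [0.5549, -0.018, 0.1203]
eef_rot: [180.0, 0.5, 156.1]
force: [-0.6, 0.8, 0.3]
finger_gap: 0.176
```

Call:
step_arm(
  plan=[
    {"grip":0,"slide":[-0.05,0.05,0],"dr":[0.003,0.007,-0.1]},
    {"grip":0,"slide":[0,0,0],"dr":[0,0,-0.1]},
    {"grip":0,"slide":[0,0,0],"dr":[0,0,-0.1]},
    {"grip":0,"slide":[0,0,0],"dr":[0,0,-0.1]},
  ],
)

```text
time_s: 8.6
ee_pos: [0.555, -0.0183, 0.1203]
eef_rot: [-180.0, 0.2, 133.2]
force: [0.4, -0.3, -1.6]
finger_gap: 0.169
```

Call:
step_arm(
  plan=[
    {"grip":0,"slide":[-0.1,0.1,0],"dr":[0,0,-0.1]},
    {"grip":0,"slide":[0,0,0],"dr":[0,0,-0.1]},
    {"grip":0,"slide":[0,0,0],"dr":[0,0,-0.1]},
    {"grip":0,"slide":[0,0,0],"dr":[0,0,-0.1]},
    {"grip":0,"slide":[0,0,0],"dr":[0,0,-0.1]},
    {"grip":0,"slide":[0,0,0],"dr":[0,0,0]},
  ],
)

```text
time_s: 9.2
ee_pos: [0.5543, -0.0186, 0.1202]
eef_rot: [180.0, 0.3, 104.3]
force: [-0.1, 1.5, 1.3]
finger_gap: 0.177
```

Remaining about 9.7° = 0.17 rad.

Call:
step_arm(
  plan=[
    {"grip":0,"slide":[0,0.1,0],"dr":[0,0,-0.09]},
    {"grip":0,"slide":[0,0,0],"dr":[0,0,-0.07]},
    {"grip":0,"slide":[0,0,0],"dr":[0,0,0]},
  ],
)

```text
time_s: 9.5
ee_pos: [0.5541, -0.018, 0.1202]
eef_rot: [-180.0, 0.3, 95.7]
force: [-1.0, 0.5, -0.0]
finger_gap: 0.179
```

```bash
python3 - <<'E'
from h import *
from cell import capture,get_obs
for n in("top","side"):
    c=capture(n);im=c["pixels"]
    if n=="top":cv2.imwrite("pics/t4.png",cv2.resize(im[130:230,380:500],None,fx=6,fy=6))
    else: cv2.imwrite("pics/s4.png",cv2.resize(im[160:280,270:390],None,fx=5,fy=5))
o=get_obs();print(o["ee_pos"],o["eef_rot"],o["force"],o["torque"])
E
```

```text
[ 0.55416851 -0.01793596  0.12025399] [-179.99396691    0.30186047   95.81576564] [ 0.22871022 -1.31329395 -0.11647425] [ 0.05956667  0.14422051 -0.0272074 ]
```

View pics/t4.png

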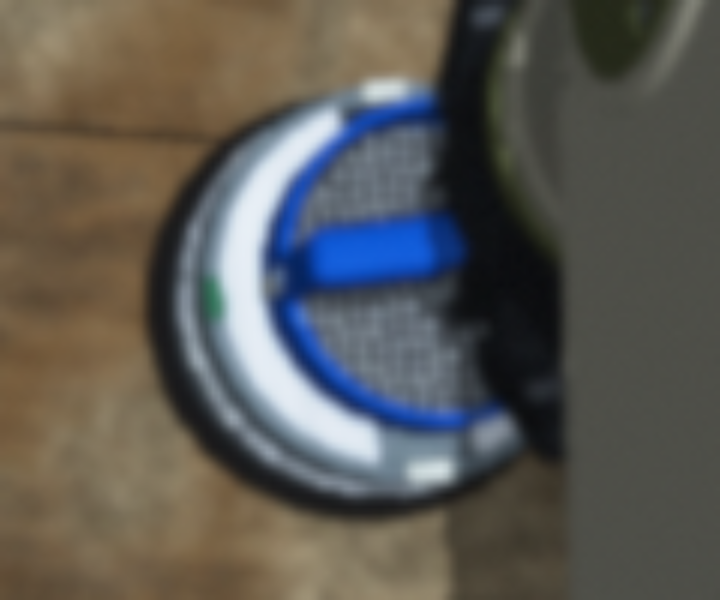

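View pics/s4.png

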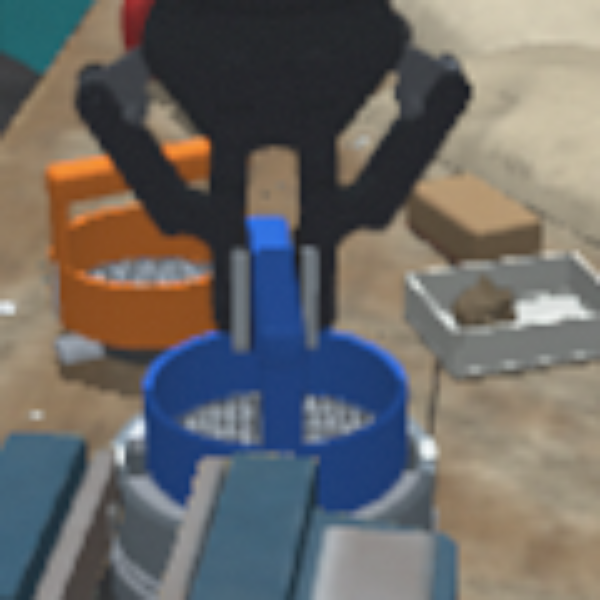

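Call:
step_arm(
  plan=[
    {"grip":0.5,"slide":[0,0,0],"dr":[0,0,0]},
    {"grip":0.5,"slide":[0,0,0],"dr":[0,0,0]},
    {"grip":0.5,"slide":[0,0,0],"dr":[0,0,0]},
    {"grip":0.5,"slide":[0,0,0],"dr":[0,0,0]},
    {"grip":0.5,"slide":[0,0,1],"dr":[0,0,0]},
    {"grip":0.5,"slide":[0,0,1.5],"dr":[0,0,0]},
    {"grip":0.5,"slide":[0,0,2],"dr":[0,0,0]},
    {"grip":0.5,"slide":[0,0,2],"dr":[0,0,0]},
    {"grip":0.5,"slide":[0,0,1],"dr":[0,0,0]},
  ],
)

```text
time_s: 10.5
ee_pos: [0.5534, -0.0176, 0.2004]
eef_rot: [-179.9, 0.3, 96.3]
force: [-0.5, 0.4, 0.7]
finger_gap: 0.502
```

Clear of the bar now. I'll move off to the left and back so the top view can see the base.

Call:
step_arm(
  plan=[
    {"grip":0.5,"slide":[-2,3,0.5],"dr":[0,0,0]},
    {"grip":0.5,"slide":[-2,3,0.5],"dr":[0,0,0]},
    {"grip":0.5,"slide":[-2,3,0.5],"dr":[0,0,0]},
    {"grip":0.5,"slide":[-1,3,0.5],"dr":[0,0,0]},
    {"grip":0.5,"slide":[0,3,0],"dr":[0,0,0]},
    {"grip":0.5,"slide":[0,3,0],"dr":[0,0,0]},
    {"grip":0.5,"slide":[0,2,0],"dr":[0,0,0]},
    {"grip":0.5,"slide":[0,0,0],"dr":[0,0,0]},
  ],
)

```text
time_s: 11.3
ee_pos: [0.4829, 0.1885, 0.232]
eef_rot: [179.2, 0.3, 96.2]
force: [-0.6, -0.7, -0.3]
finger_gap: 0.502
```

```bash
python3 - <<'E'
from h import *
from cell import capture,get_obs
c=capture("top");im=c["pixels"];np.savez("top5.npz",**c)
cv2.imwrite("pics/t5.png",im)
s=capture("side");cv2.imwrite("pics/s5.png",cv2.resize(s["pixels"][130:290,230:390],None,fx=3.7,fy=3.7))
hsv=cv2.cvtColor(im,cv2.COLOR_BGR2HSV);H,S=hsv[...,0],hsv[...,1]
m=(H>100)&(H<130)&(S>120);m[:130]=0;m[230:]=0;m[:,:400]=0;m[:,:]&=(np.arange(640)<500)[None]
z=c["z_map"];v,u=np.nonzero(m&(z>0));P=cloud(c,m);t=P[:,2]>.125
print(t.sum(),np.percentile(P[t,2],[5,50,95]).round(4))
Q=plane(c,np.c_[u,v][t],.134)[:,:2];r=cv2.minAreaRect((Q*1000).astype(np.float32));print(r)
w=np.linalg.eigh(np.cov(Q.T))[1][:,1];print(Q.mean(0),np.degrees(np.arctan2(w[1],w[0])))
o=get_obs();print(o["ee_pos"],o["time_s"])
E
```

```text
347 [0.131  0.135  0.1375]
((556.7191162109375, -38.732662200927734), (16.60154151916504, 54.43073272705078), 5.300191402435303)
[ 0.55684105 -0.03865958] 95.62274581964489
[0.48319757 0.18646896 0.23177994] 11.4
```

View pics/t5.png

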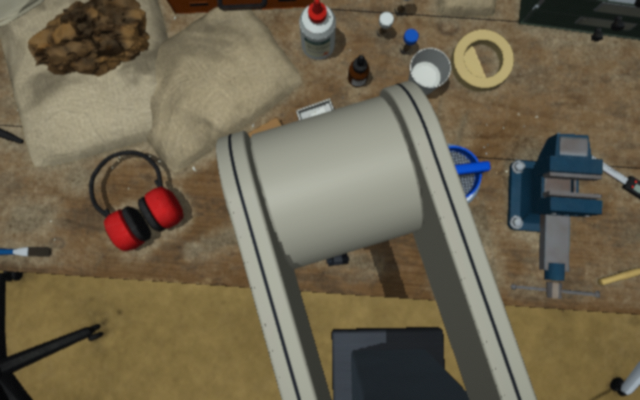

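View pics/s5.png

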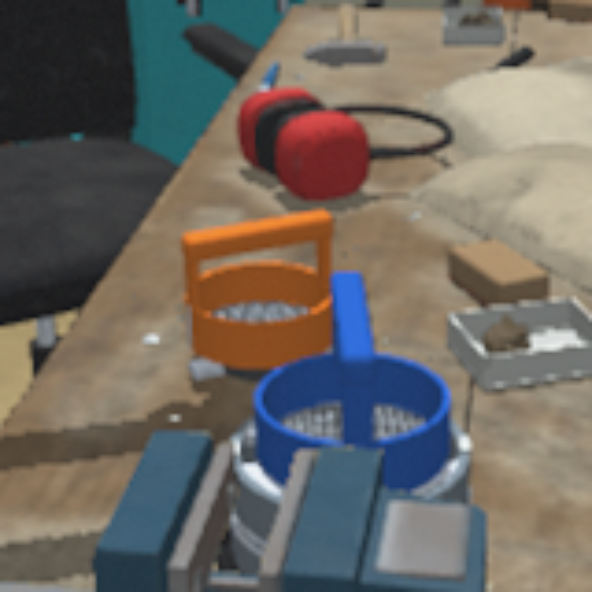

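```bash
python3 -c "
from cell import ctrl;print(ctrl.job_done())"
```

```text
the job is handed in; nothing more can be done
None
```

I stacked the blue sieve on the base, turned it a quarter turn clockwise, let go, and handed the job in at about 11.4 s. No verdict was reported.

**Insertion:** The lugs went through the notches without force. A test push met about 19 N with the arm at the height expected for a seated sieve.

**Last checks from above, with the arm clear:**

| Check | Measured | Target |
|---|---|---|
| Bar direction | 95.6° | 94.6° (green marks) |
| Height of bar top | 0.135 m; the camera reads about 3 mm high | 0.134 m |
| Sieve axis from base axis | about 2 mm (one bar end hidden by the arm, so inferred from the visible end) | under 10 mm |

**Orange sieve:** In the last side picture it is standing upright and looks to be where it was. The arm hid it from the top camera, so I did not measure its position again. I recorded no contact with it, and none of my checks failed or disagreed.

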